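Feel for the stepped end of a rail and load it in the drilling jig

TASK

One blue end of the wooden rail is stepped down a few millimetres: before picking the rail up, feel one or both ends from above with the fingertips to learn which. Then lay the rail flat in the drilling jig with its stepped end towards the drill guide and its other end up against the end stop (within about 5 mm), slide the jaw up so that the rail is clamped against the fixed jaw, and last slide the drill guide fully home over the stepped end. Never jam the guide into the rail, and leave the other things on the bench where they are.

Things in the scene. Friction and masses are not known exactly. Their poses are not given: they have to be found in the camera images.
- rail_mid (a point): Centre (half-way up) of the loose wooden rail, a bar 160 long (x axis), 40 wide (y), 40 high (z), 0.14 to 0.28 kg, lying on the bench at any yaw. Bare wood, the last 45 mm at each end painted blue. At ONE end the whole blue top is stepped down by 6 mm (34 high); which one is not told, and the ends look alike from above. The underside is flat
- rail_end1 (a point): Point in the blue end of the rail on its +x side, 60 mm from rail_mid along the rail, half of 40 mm up; its top is either 20 mm above this point or, if this is the stepped end, 14 mm
- rail_end2 (a point): The same point in the other blue end, 60 mm from rail_mid on the -x side; its top is 14 mm above this point if this is the stepped end, else 20 mm
- rail: The rail itself; origin at the centre of its underside, axes as rail_mid
- jig: Drilling jig fixed to the bench, dark base plate 200 x 350 x 20. Origin on the bench (z=0 the underside); in its frame (mm) the plate covers x -120..80, y -125..225, top at z 20. The sliding jaw is on the -x side, the fixed jaw on the +x side, the end stop on the -y side, the drill guide on the +y side. The rail lies along the jig's y axis
- nest (a point): Point on the jig (10, 0, 40 mm in its frame): where rail_mid is when the rail lies on the base plate against both fixed jaw blocks and the end stop
- fixed_jaw (a point): Middle of the fixed blue jaw: two blocks whose faces (looking to jig -x) are at jig x=30 mm, at y -75..-40 and 40..65, tops at z 45, open between them for a finger. Point at (30, 0, 45) in the jig frame
- end_stop (a point): Aluminium end stop: point at the middle of the top edge of its face, at (10, -80, 50 mm) in the jig frame; the face looks to jig +y and is 60 wide (x -20..40)
- jaw (a joint): Travel of the blue sliding jaw along the jig's +x towards the fixed jaw, in m: 0 open, range 0 to 0.06; about 0.055 when the rail is clamped against the fixed jaw. Friction 3 N, stays where left. The jaw is 90 wide (y -45..45), its face at jig x = -65 mm + travel, top at z 48
- jaw_post (a point): Red upright post on the sliding jaw, 20 (jig x) x 30 (jig y); this point is on its axis at z 75 mm, the post's top is at z 96, its foot at z 48. At jig x = -85 mm + travel, y 0. Push or pinch here
- guide (a joint): Travel of the drill guide along the jig's -y towards the rail, in m: 0 parked, 0.048 fully home (hard stop). Friction 3 N, stays where left
- guide_post (a point): Red upright post on the drill guide's carriage, 30 (jig x) x 20 (jig y); this point is on its axis at z 95 mm, top at z 114, foot at z 71. At jig x 10 mm, y = 178 mm - travel. The carriage below is 60 x 70, centred on the post. Push or pinch here
- guide_tongue (a point): Steel tongue of the guide, on its rail side, 44 wide, 12 thick, underside 37 mm above the base plate: clears the stepped end (34) by 3 mm, runs into the other end (40). Its tip is at jig y = 100 mm - travel, the carriage's face 43 mm behind the tip. This point: middle of the tip's lower edge, z 57
- screwdriver: Yellow screwdriver 200 long, a bystander; origin under its middle
- offcut: Wood offcut 90 x 50 x 22, a bystander; origin under its centre
- tape_roll: Orange tape roll, 90 across, 30 high, a bystander; origin under its centre
- glue: Yellow glue bottle, 56 across, 150 high, a bystander; origin under its centre
- jar: Amber jar, 72 across, 100 high, a bystander; origin under its centre
- mallet: Wooden mallet 280 long, a bystander; origin under its middle
- pencil_cup: Copper cup, 80 across, 95 high, a bystander; origin under its centre
Things that resemble listed ones, but are neither listed nor needed, are in the scene too. What is meant by the rail is not green, red or turquoise, and is the larger of those in its own colour.

How it is judged:
By the outcome, as a careful person would: the job done as asked, in the order asked, and still so for the second after the job is handed in, with the robot touching nothing.
It also fails if it takes over 67 s, if anything falls off the work surface, if the arm or the gripper's body presses on something with over 40 N, if the wrist force passes 120 N, or if a joint passes its speed limit or range.

ROBOT

A 6-joint arm with a two-finger parallel gripper is mounted at the origin on the work surface. World frame = base frame: x ahead of the robot, y to its left, z up, the work surface at z = 0. Lengths are in m, angles in rad, forces in N, time in s.
With the tool pointing down it reaches from about 0.3 to 0.85 m from the base axis. Payload 5.4 kg.
Tool frame: the origin (TCP) lies at the very end of the fingers, on their centre line; the grasp point (between the pads) lies 19 mm behind it; z points along the fingers, y is the direction in which the jaws open and shut (so a half turn about z gives the same grasp; the last joint's range is limited). The gripper opens to 85 mm and grips with 20 to 120 N. Pads are 22 mm wide; open, the fingers measure 114 mm over their backs; the gripper's body (76 mm by 85 mm) begins 54 mm behind the grasp point. The pads swing forward as they close: fully open they stand 13 mm farther back than shut.
Start: joints at [1.029, 0.158, 1.597, -0, 1.386, -0.21], TCP at [0.187, 0.544, 0.231] pointing down, gripper open.
Joint ranges: [-2.91, 2.91], [-0.94, 2.29], [0.18, 2.7], [-1.29, 4.43], [0.17, 2.64], [-3, 3]. Speed limits (rad/s): [2.57, 2.57, 3.14, 3.14, 3.14, 3.14].

INTERFACE

Orientations are given as a unit quaternion [w, x, y, z].
In Python, from bench import sensors, cams, job gives the robot as it stands. The module is installed in compiled form; this text tells all that it offers.
- The arm moves only by the shell command python3 -m handwheel 'ROWS'. ROWS is JSON, a list of rows, each a list of 7 numbers: the closure, from 0 (fully open) to 1 (shut), then the shift along the tool's x, y, z in units of 25 mm (1.0 is 25 mm), then the turn, a rotation vector about the tool's x, y, z in units of 5 degrees (1.0 is 5 degrees). In form: [[jaw, dx, dy, dz, rx, ry, rz], ...]. A call has exactly 5 rows; each row shifts and turns the commanded pose from where the row before left it, along the tool's axes as they then stand; what a row does not reach is not made up. A row lasts 1/12 s, in which the tool goes at most 41.7 mm and 7.16 degrees, less where a joint would pass 70% of its speed; a pose out of reach is approached as far as the arm can. A call is refused whole if a number of a shift passes 1 or a number of a turn 1, either way. A call with a gripper value outside its range is refused whole. The fingers move at their own pace and stop on an object; the grip force is fixed at half the most. Time passes only in rows, so rows that do not move let the fingers close, or fill a call up. It gives the time, the measured TCP pose, the force and the opening at its end, in the units of the state.
- sensors.get_state(): the state, without advancing time (a new reading comes with each control period).
- cams.snapshot(name): name is "scene" or "top" or "wrist"; returns the picture (420x560x3 uint8, red, green, blue); there is no depth.
- cams.get_calibration(name): a dict with "fx", "fy", "cx", "cy" (pixels), "extrinsics" (4x4, takes a point from camera to world coordinates); the wrist camera has in their place "T_tool_cam" (4x4, takes a point from camera to tool coordinates, whose origin is the TCP and whose axes are the flange's). Camera axes: x right, y up, looking along -z (the intrinsics and any distortion apply to the point x, -y, -z); pixel columns grow to the right and rows downward; lengths in m; the calibration is good to about 2 mm. A picture is of the moment at which its call begins: read the wrist's pose just before it. get_calibration takes no time and is no camera call.
- job.close_job(): hands the job in, once; it reports no verdict.
The state is a dict: "clock": time; "joint_positions": joint angles; "joint_velocities": joint speeds; "joint_efforts": joint torques, N m; "position": TCP position; "eef_rot": TCP orientation; "ft_force": force on the tool from outside, world axes, zero at the start; "ft_torque": the same for the moment, N m; "width": opening from 0.0 (shut) to 1.0 (fully open).
Only numpy, scipy, OpenCV 4.12 (cv2) and the standard library are available. Lean on these libraries where they do the work, as an engineer would, in place of code of your own. Each camera call takes 0.05 s, during which the arm holds its last target.

## Working session

There is one attempt and no reset: what is moved stays moved. The work goes in short steps, Python scripts to look and compute and a shell command to move; the robot and the scene stay as the last step left them, time stands still between calls to the robot, and variables do not carry over. Pictures are saved under pics/ and viewed, and the job is handed in when it is done.

```bash
mkdir -p pics
cat > h.py <<'E'
import numpy as np,cv2
from bench import sensors,cams,job
from scipy.spatial.transform import Rotation as R
def save(name,fn,crop=None,s=1):
    im=cams.snapshot(name)[:,:,::-1]
    cv2.imwrite('pics/raw_'+fn,im)
    if crop: im=im[crop[1]:crop[3],crop[0]:crop[2]]
    im=cv2.resize(im,None,fx=s,fy=s,interpolation=cv2.INTER_CUBIC)
    cv2.imwrite('pics/'+fn,im)
def crop(src,fn,c,s):
    im=cv2.imread('pics/raw_'+src)[c[1]:c[3],c[0]:c[2]]
    cv2.imwrite('pics/'+fn,cv2.resize(im,None,fx=s,fy=s,interpolation=cv2.INTER_CUBIC))
def ext(name,state=None):
    c=cams.get_calibration(name)
    if name=='wrist':
        st=state or sensors.get_state()
        T=np.eye(4);q=st['eef_rot'];T[:3,:3]=R.from_quat([q[1],q[2],q[3],q[0]]).as_matrix();T[:3,3]=st['position']
        return c,T@np.array(c['T_tool_cam'])
    return c,np.array(c['extrinsics'])
def unproj(name,u,v,z,state=None):
    c,E=ext(name,state)
    d=np.array([(u-c['cx'])/c['fx'],-(v-c['cy'])/c['fy'],-1.])
    d=E[:3,:3]@d;o=E[:3,3]
    return o+d*(z-o[2])/d[2]
def proj(name,p,state=None):
    c,E=ext(name,state)
    q=np.linalg.inv(E)@np.append(p,1)
    return c['cx']+c['fx']*q[0]/-q[2],c['cy']+c['fy']*q[1]/q[2]
E
python3 - <<'E'
from h import *
save('top','top0.png',s=1.4);save('scene','scene0.png',s=1.4)
for n in('top','scene','wrist'):print(n,cams.get_calibration(n))
s=sensors.get_state();print(s)
E
```

```text
top {'fx': 484.6613357448909, 'fy': 484.6613357448909, 'cx': 277.55525220262325, 'cy': 215.94925414080595, 'extrinsics': array([[-0.02314397,  0.99802462, -0.05840568,  0.45786571],
       [-0.99971124, -0.02348176, -0.00510374,  0.05734409],
       [-0.00646513,  0.05827069,  0.99827988,  1.76422659],
       [ 0.        ,  0.        ,  0.        ,  1.        ]])}
scene {'fx': 483.89783425622693, 'fy': 483.89783425622693, 'cx': 285.6911018148982, 'cy': 207.30639063439173, 'extrinsics': array([[-0.59745808, -0.66633822,  0.44613587,  1.23920348],
       [ 0.80172989, -0.4848881 ,  0.34944629,  0.60286098],
       [-0.01652345,  0.56645997,  0.82392359,  1.33999767],
       [ 0.        ,  0.        ,  0.        ,  1.        ]])}
wrist {'fx': 313.3892376355161, 'fy': 313.3892376355161, 'cx': 279.5500303870746, 'cy': 208.08516914129632, 'T_tool_cam': array([[-2.32289585e-04,  9.65717911e-01,  2.59593649e-01,
         6.59471670e-02],
       [ 9.99999928e-01,  1.46619766e-04,  3.49377712e-04,
        -1.06170593e-03],
       [ 2.99338754e-04,  2.59593711e-01, -9.65717876e-01,
        -1.42246118e-01],
       [ 0.00000000e+00,  0.00000000e+00,  0.00000000e+00,
         1.00000000e+00]])}
{'clock': 0.1, 'joint_positions': array([ 1.02889209e+00,  1.59004835e-01,  1.59812627e+00, -1.93630855e-05,
        1.38619900e+00, -2.10082226e-01]), 'joint_velocities': array([ 0.0018279 , -0.00210632, -0.00070125, -0.00217908, -0.00186182,
       -0.00107972]), 'joint_efforts': array([-1.97737554e-04, -3.96990180e+01, -3.32335746e+01, -2.13451344e-04,
        4.20587443e-03, -1.30414318e-05]), 'position': array([0.18704111, 0.5431461 , 0.23039479]), 'eef_rot': array([-3.10142835e-04,  1.65149070e-01,  9.86268234e-01, -8.11534875e-04]), 'ft_force': array([-1.26472024,  0.01016664,  0.32987932]), 'ft_torque': array([ 0.00407849, -0.01007055,  0.00624465]), 'width': 0.9957716294185541}
```

View pics/top0.png

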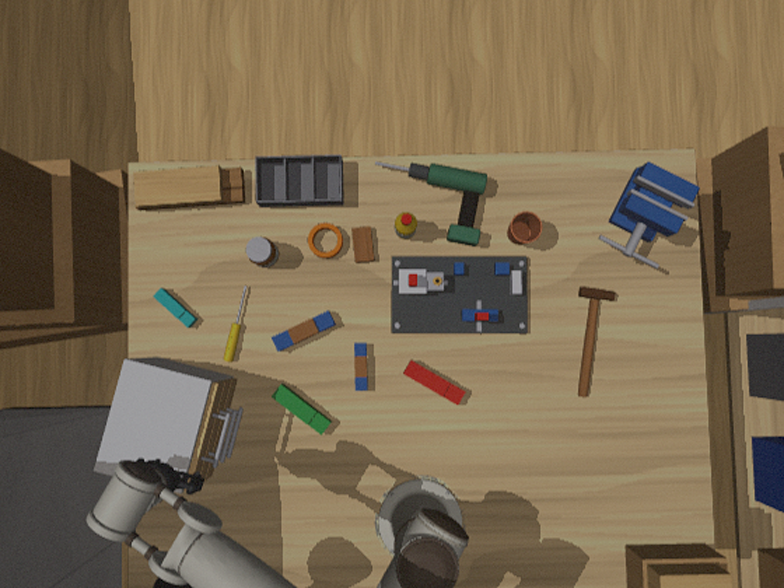

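View pics/scene0.png

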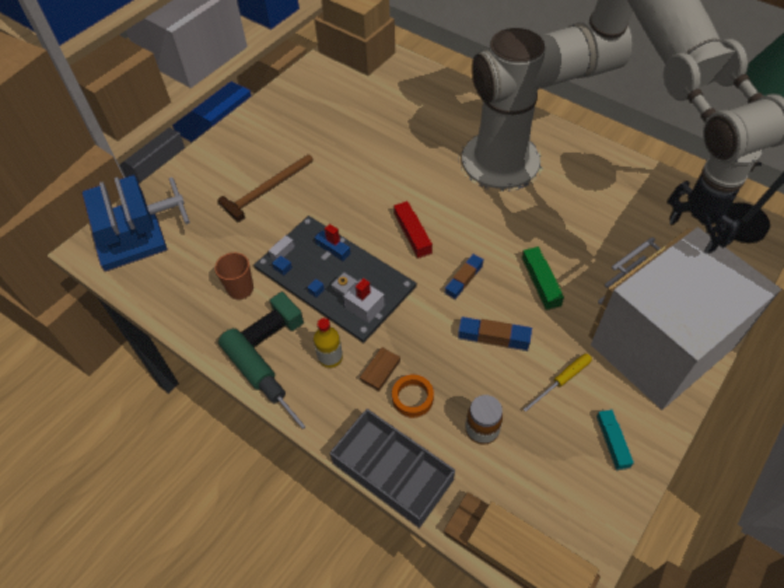

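Run:
```python
from h import *
crop('top0.png','rail0.png',(185,210,275,290),8)
crop('top0.png','jig0.png',(270,175,385,245),6.9)
```

```text
(no output)
```

View pics/rail0.png

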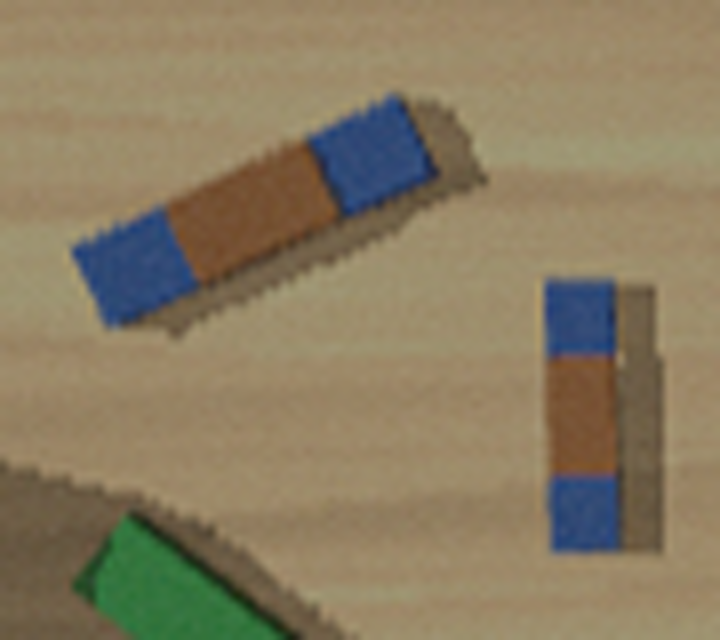

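View pics/jig0.png

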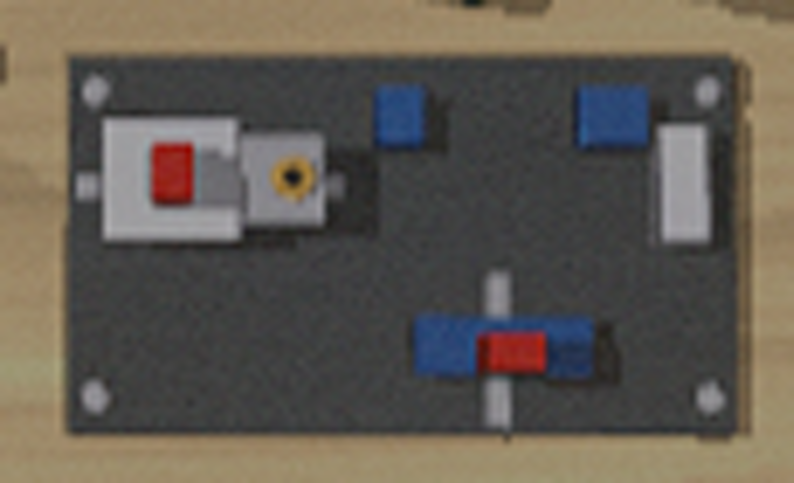

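Run:
```python
from h import *
P=[(72,248),(108,326),(438,178),(398,95)]
W=np.array([unproj('top',185+u/8,210+v/8,0.04 ) for u,v in P]);print(W.round(4))
c=W.mean(0);a=(W[2]+W[3]-W[0]-W[1])/2;print('rail',c,np.linalg.norm(a),np.degrees(np.arctan2(a[1],a[0])),np.linalg.norm(W[0]-W[1]),np.linalg.norm(W[2]-W[3]))
P=[(68,55),(735,57),(737,432),(68,432)]
W=np.array([unproj('top',270+u/6.9,175+v/6.9,0.02) for u,v in P]);print(W.round(4))
c=W.mean(0);a=(W[0]+W[3]-W[1]-W[2])/2;print('plate c',c,np.linalg.norm(a),np.degrees(np.arctan2(a[1],a[0]))-90, W[0]-W[3])
```

```text
[[0.4765 0.3654 0.04  ]
 [0.4415 0.3498 0.04  ]
 [0.5038 0.202  0.04  ]
 [0.5412 0.2191 0.04  ]]
rail [0.49076194 0.28407272 0.04      ] 0.16013096358159604 -66.64464200294073 0.038263363409895994 0.04110871884810344
[[ 0.6792  0.0552  0.02  ]
 [ 0.6698 -0.2941  0.02  ]
 [ 0.4736 -0.2883  0.02  ]
 [ 0.4817  0.0598  0.02  ]]
plate c [ 0.57611018 -0.11684881  0.02      ] 0.3487802159489296 -1.4388137722856413 [ 0.19751836 -0.00462733  0.        ]
```

The wood-and-blue bars are the one at top pixel (217,236) and a smaller one at (258,261). The first is 160×40 mm, so it is the rail. The grey box near the gripper may be in the way, so I'm checking that first.

Run:
```python
from h import *
crop('top0.png','box_t.png',(60,245,200,360),5)
crop('scene0.png','box_s.png',(400,100,560,300),3)
```

```text
(no output)
```

View pics/box_t.png

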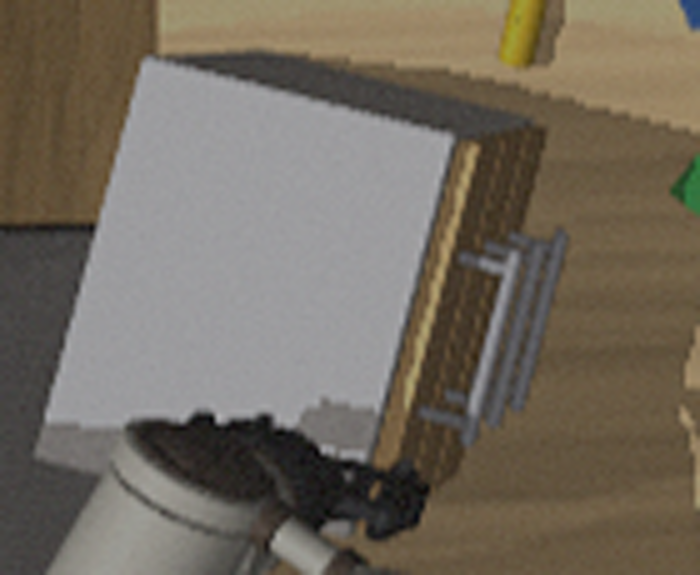

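View pics/box_s.png

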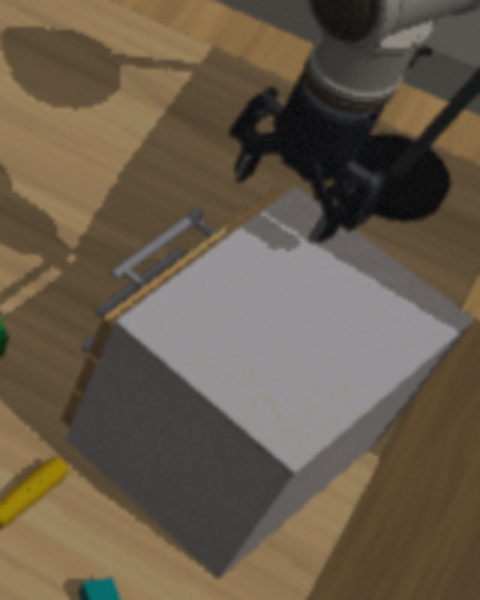

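Run:
```python
from h import *
best=min(np.arange(0,.5,.005),key=lambda z:np.linalg.norm(unproj('top',151,272.4,z)-unproj('scene',439.3,206.7,z)))
print(best,unproj('top',151,272.4,best),unproj('scene',439.3,206.7,best))
for u,v in [(89,256.5),(132,338),(173,292)]: print(unproj('top',u,v,best))
```

```text
0.22 [0.37815109 0.47116428 0.22      ] [0.37854242 0.47368353 0.22      ]
[0.43303007 0.6684689  0.22      ]
[0.17380932 0.53275536 0.22      ]
[0.31479587 0.40187572 0.22      ]
```

```bash
python3 -m handwheel '[[1,0,-0.6,-1,0,0,0],[1,-0.6,-1,-1,0,0,0],[1,-1,-1,-0.4,0,0,0],[1,-1,-1,0,0,0,0],[1,-1,-0.4,0,0,0,0]]'; python3 -m handwheel '[[1,-1,0,0,0,0,1],[1,-1,0,0,0,0,1],[1,-1,0,0,0,0,1],[1,-1,0,0,0,0,1],[1,-1,0,0,0,0,1]]'; python3 -m handwheel '[[1,0,0,0,0,0,1],[1,0,0,0,0,0,1],[1,0,0,0,0,0,1],[1,0,0,0,0,0,1],[1,0,0,0,0,0,0.5]]'
```

```text
clock: 0.52
position: [0.2396, 0.4179, 0.2921]
eef_rot: [0.0, 0.165, 0.986, 0.0]
ft_force: [-0.0, 0.1, -0.6]
width: 0.304
clock: 0.93
position: [0.3491, 0.3588, 0.2908]
eef_rot: [-0.0, 0.377, 0.926, -0.0]
ft_force: [-0.3, 1.4, 0.2]
width: 0.002
clock: 1.35
position: [0.3481, 0.3593, 0.2907]
eef_rot: [-0.0, 0.55, 0.835, -0.001]
ft_force: [-0.3, 0.0, -0.2]
width: -0.001
```

```bash
cat > pose.py <<'E'
from h import *
import sys
# usage: pose.py x y z yawToolY(deg)  -> remaining tool shifts
s=sensors.get_state();q=s['eef_rot'];M=R.from_quat([q[1],q[2],q[3],q[0]])
m=M.as_matrix();print('t',s['clock'],'p',s['position'].round(4),'yawY',np.degrees(np.arctan2(m[1,1],m[0,1])).round(2),'tilt',m[2,:2].round(4),'F',s['ft_force'].round(2),'w',round(s['width'],3),'j6',s['joint_positions'][5].round(3))
if len(sys.argv)>3:
    d=m.T@(np.array([float(a) for a in sys.argv[1:4]])-s['position']);print('shift units',(d/.025).round(2))
if len(sys.argv)>4:
    a=np.radians(float(sys.argv[4]));T=np.array([[np.sin(a),np.cos(a),0],[-np.cos(a),np.sin(a),0],[0,0,-1]])
    rv=(M.inv()*R.from_matrix(T)).as_rotvec(degrees=True)
    print('turn units',(rv/5).round(2))
E
python3 pose.py 0.491 0.284 0.25 23.4; python3 -c "
from h import *
save('wrist','w1.png',s=1.4)"
```

```text
t 1.35 p [0.3481 0.3593 0.2907] yawY 23.24 tilt [-0.0002 -0.0011] F [-0.3   0.03 -0.2 ] w -0.001 j6 0.154
shift units [-5.02  4.06  1.63]Traceback (most recent call last):
  File "pose.py", line 10, in <module>
    rv=(M.inv()*R.from_matrix(T)).as_rotvec(degrees=True)
                ~~~~~~~~~~~~~^^^
  File "scipy/spatial/transform/_rotation.pyx", line 1143, in scipy.spatial.transform._rotation.Rotation.from_matrix
ValueError: Non-positive determinant (left-handed or null coordinate frame) in rotation matrix 0: [[ 0.39714789  0.91775463  0.        ]
 [-0.91775463  0.39714789  0.        ]
 [ 0.          0.         -1.        ]].
```

View pics/w1.png

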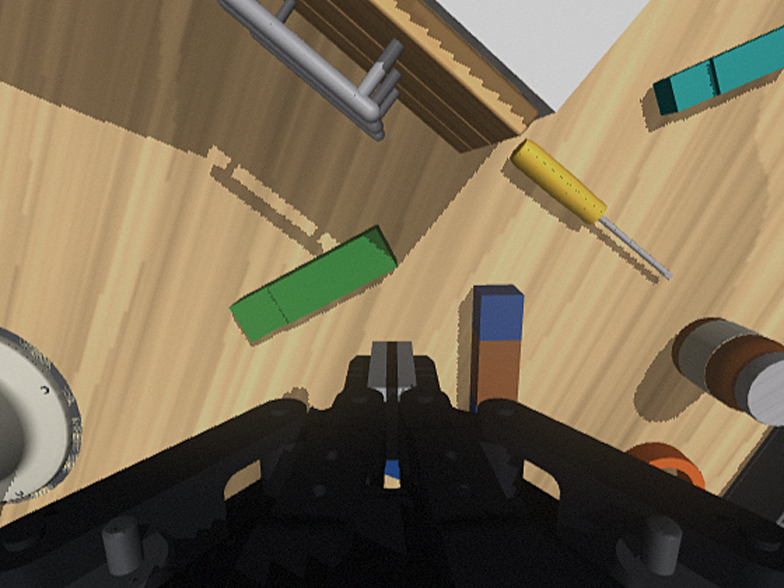

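The wrist view shows the rail upright, with its +y end at (474–523, 292). I'll use that to refine its position.

```bash
sed -i 's/\[\[np.sin(a),np.cos(a),0\],\[-np.cos(a)/[[-np.sin(a),np.cos(a),0],[np.cos(a)/' pose.py
python3 - <<'E'
from h import *
for p in [(475,295),(523,295),(472,404),(519,404)]: print(p,unproj('wrist',p[0]/1.4,p[1]/1.4,.04).round(4))
E
python3 pose.py 0.466 0.340 0.075 23.4;python3 pose.py 0.4825 0.290 0.075 23.4
```

```text
(475, 295) [0.4359 0.3489 0.04  ]
(523, 295) [0.4768 0.3665 0.04  ]
(472, 404) [0.4827 0.2463 0.04  ]
(519, 404) [0.5257 0.2648 0.04  ]
t 1.4 p [0.3481 0.3594 0.2908] yawY 23.23 tilt [-0.0002 -0.001 ] F [-0.34 -0.09 -0.11] w -0.001 j6 0.154
shift units [-2.57  4.04  8.63]
turn units [-0.01  0.   -0.03]
t 1.4 p [0.3481 0.3594 0.2908] yawY 23.23 tilt [-0.0002 -0.001 ] F [-0.34 -0.09 -0.11] w -0.001 j6 0.154
shift units [-4.67  3.85  8.63]
turn units [-0.01  0.   -0.03]
```

```bash
python3 -m handwheel '[[1,-0.6,0.9,0.6,0,0,0],[1,-0.6,0.9,0.7,0,0,0],[1,-0.6,0.9,0.8,0,0,-0.12],[1,-0.6,0.9,0.9,0,0,0],[1,-0.17,0.44,1,0,0,0]]'; python3 -m handwheel '[[1,0,0,1,0,0,0],[1,0,0,1,0,0,0],[1,0,0,1,0,0,0],[1,0,0,1,0,0,0],[1,0,0,0.6,0,0,0]]'; python3 pose.py 0.4656 0.3394 0.045 24
```

```text
clock: 1.82
position: [0.4697, 0.3403, 0.1907]
eef_rot: [0.001, 0.544, 0.839, 0.001]
ft_force: [-0.6, 0.1, 0.5]
width: 0.003
clock: 2.23
position: [0.4647, 0.3404, 0.0728]
eef_rot: [-0.001, 0.544, 0.839, -0.002]
ft_force: [0.1, 0.3, 0.5]
width: 0.001
t 2.2333 p [0.4647 0.3404 0.0728] yawY 24.15 tilt [-0.     -0.0049] F [0.13 0.31 0.55] w 0.001 j6 0.001
shift units [-0.05  0.02  1.11]
turn units [-0.06  0.    0.03]
```

```bash
python3 -m handwheel '[[1,0,0,0.4,0,0,0],[1,0,0,0.3,0,0,0],[1,0,0,0.2,0,0,0],[1,0,0,0.1,0,0,0],[1,0,0,0,0,0,0]]'; python3 -m handwheel '[[1,0,0,0.08,0,0,0],[1,0,0,0.08,0,0,0],[1,0,0,0.08,0,0,0],[1,0,0,0,0,0,0],[1,0,0,0,0,0,0]]';python3 pose.py
```

```text
clock: 2.65
position: [0.4669, 0.3415, 0.0516]
eef_rot: [0.0, 0.544, 0.839, 0.0]
ft_force: [0.4, -0.3, -0.0]
width: 0.004
clock: 3.07
position: [0.4666, 0.3413, 0.0453]
eef_rot: [-0.0, 0.544, 0.839, -0.0]
ft_force: [0.3, 0.2, 0.5]
width: 0.0
t 3.0667 p [0.4666 0.3413 0.0453] yawY 24.09 tilt [-0. -0.] F [0.25 0.21 0.55] w 0.0 j6 0.002
```

Next: 4 mm down, about 1 mm per row.

```bash
python3 -m handwheel '[[1,0,0,0.08,0,0,0],[1,0,0,0.08,0,0,0],[1,0,0,0.04,0,0,0],[1,0,0,0,0,0,0],[1,0,0,0,0,0,0]]'; python3 -m handwheel '[[1,0,0,0.06,0,0,0],[1,0,0,0.04,0,0,0],[1,0,0,0,0,0,0],[1,0,0,0,0,0,0],[1,0,0,0,0,0,0]]'
```

```text
clock: 3.48
position: [0.4666, 0.3413, 0.0402]
eef_rot: [-0.0, 0.544, 0.839, -0.0]
ft_force: [-0.0, 0.3, -0.7]
width: -0.002
clock: 3.9
position: [0.4668, 0.3415, 0.04]
eef_rot: [0.0, 0.544, 0.839, -0.0]
ft_force: [-7.5, -3.3, 14.8]
width: -0.004
```

Contact at z = 0.040, so this end is full height. I'll check the other end too.

```bash
python3 -m handwheel '[[1,0,0,-0.5,0,0,0],[1,-0.8,0,-0.6,0,0,0],[1,-1,0,0,0,0,0],[1,-1,0,0,0,0,0],[1,-1,0,0,0,0,0]]'; python3 -m handwheel '[[1,-1,0,0,0,0,0],[1,0,0,0.5,0,0,0],[1,0,0,0.2,0,0,0],[1,0,0,0.08,0,0,0],[1,0,0,0,0,0,0]]'; python3 pose.py 0.5144 0.2298 0.042 24
```

```text
clock: 4.32
position: [0.5061, 0.2539, 0.0661]
eef_rot: [0.0, 0.544, 0.839, 0.001]
ft_force: [-0.7, -0.8, 0.1]
width: 0.002
clock: 4.73
position: [0.5142, 0.2324, 0.0447]
eef_rot: [-0.001, 0.544, 0.839, -0.001]
ft_force: [-0.5, -0.4, 0.6]
width: -0.003
t 4.7333 p [0.5142 0.2324 0.0447] yawY 24.14 tilt [ 0.0008 -0.0022] F [-0.45 -0.38  0.64] w -0.003 j6 -0.211
shift units [-0.1  -0.04  0.11]
turn units [-0.03 -0.01  0.03]
```

```bash
python3 -m handwheel '[[1,0,0,0.1,0,0,0],[1,0,0,0.08,0,0,0],[1,0,0,0.08,0,0,0],[1,0,0,0,0,0,0],[1,0,0,0,0,0,0]]'; python3 -m handwheel '[[1,0,0,0.08,0,0,0],[1,0,0,0.06,0,0,0],[1,0,0,0,0,0,0],[1,0,0,0,0,0,0],[1,0,0,0,0,0,0]]'; python3 -m handwheel '[[1,0,0,0.07,0,0,0],[1,0,0,0.05,0,0,0],[1,0,0,0,0,0,0],[1,0,0,0,0,0,0],[1,0,0,0,0,0,0]]'
```

```text
clock: 5.15
position: [0.5154, 0.232, 0.0392]
eef_rot: [-0.0, 0.544, 0.839, -0.0]
ft_force: [-0.4, -0.2, -0.1]
width: -0.002
clock: 5.57
position: [0.5156, 0.2318, 0.0358]
eef_rot: [0.0, 0.544, 0.839, 0.0]
ft_force: [-0.1, -1.0, -0.1]
width: 0.002
clock: 5.98
position: [0.516, 0.2319, 0.034]
eef_rot: [0.0, 0.544, 0.839, 0.0]
ft_force: [-3.2, -0.5, 9.0]
width: 0.004
```

End 2, the one nearer the jig, contacts at z = 0.034, so it is the stepped end. Next I lift, open the gripper and go over the middle of the rail.

```bash
python3 -m handwheel '[[1,0,0,-1,0,0,0],[0,0,0,-1,0,0,0],[0,1,0,-0.5,0,0,0],[0,1,0,0,0,0,0],[0,0.3,0,0,0,0,0]]'; python3 pose.py 0.490 0.2846 0.085 24;python3 -c "
from h import *
save('wrist','w2.png',s=1.4)"
```

```text
clock: 6.4
position: [0.4918, 0.2867, 0.0966]
eef_rot: [0.0, 0.543, 0.839, 0.001]
ft_force: [-0.6, 0.3, -0.4]
width: 0.567
t 6.4 p [0.4918 0.2867 0.0966] yawY 24.17 tilt [0.0009 0.0025] F [-0.65  0.33 -0.42] w 0.567 j6 -0.107
shift units [-0.05 -0.1   0.46]
turn units [ 0.03 -0.01  0.03]
```

View pics/w2.png

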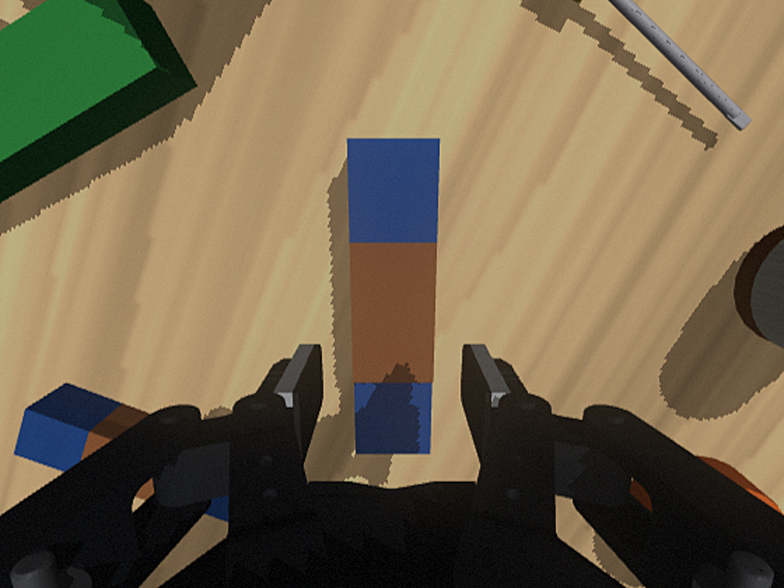

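```bash
python3 - <<'E'
from h import *
f=lambda u,v,z:unproj('wrist',u/1.4,v/1.4,z)
a=[f(348,139,.04),f(440,139,.04)];b=[f(357,453,.034),f(431,453,.034)]
A=sum(a)/2;B=sum(b)/2;print(A,B,(A+B)/2,np.linalg.norm((A-B)[:2]),np.degrees(np.arctan2(*(B-A)[1::-1])))
E
python3 pose.py 0.490 0.2846 0.01 24
```

```text
[0.45852688 0.35879465 0.04      ] [0.52373436 0.21453054 0.034     ] [0.49113062 0.28666259 0.037     ] 0.15831660837165556 -65.67699511839814
t 6.45 p [0.491  0.2865 0.0956] yawY 24.23 tilt [0.0008 0.0005] F [-1.75  0.92 -0.25] w 0.651 j6 -0.108
shift units [-0.06 -0.07  3.42]
turn units [ 0.01 -0.01  0.05]
```

The rail is centred between the open fingers, and the pixel estimate of its middle matches the TCP. Going down to grip.

```bash
python3 -m handwheel '[[0.1,0,0,0.6,0,0,0],[0.1,0,0,0.9,0,0,0],[0.1,0,0,1,0,0,0],[0.1,0,0,0.6,0,0,0],[0.1,0,0,0.32,0,0,0]]'; python3 -m handwheel '[[0.1,0,0,0,0,0,0],[1,0,0,0,0,0,0],[1,0,0,0,0,0,0],[1,0,0,0,0,0,0],[1,0,0,0,0,0,0]]';python3 -m handwheel '[[1,0,0,0,0,0,0],[1,0,0,0,0,0,0],[1,0,0,-0.2,0,0,0],[1,0,0,-0.4,0,0,0],[1,0,0,-0.6,0,0,0]]'
```

```text
clock: 6.87
position: [0.4901, 0.2828, 0.0065]
eef_rot: [-0.002, 0.544, 0.839, -0.002]
ft_force: [-0.1, 0.3, -0.7]
width: 0.905
clock: 7.28
position: [0.4936, 0.2847, 0.0115]
eef_rot: [0.001, 0.544, 0.839, 0.001]
ft_force: [0.4, -0.0, -1.8]
width: 0.459
clock: 7.7
position: [0.4903, 0.2837, 0.0389]
eef_rot: [-0.001, 0.544, 0.839, -0.002]
ft_force: [-0.6, -0.2, -2.0]
width: 0.458
```

```bash
python3 -m handwheel '[[1,0,0,-0.9,0,0,0],[1,0,0,-1,0,0,0],[1,0,0,-1,0,0,0.3],[1,0,0,-1,0,0,0.7],[1,0,0,-1,0,0,1]]';python3 -m handwheel '[[1,0,0,-1,0,0,1],[1,0,0,-0.6,0,0,1],[1,0,0,-0.2,0,0,1],[1,0,0,0,0,0,1],[1,0,0,0,0,0,1]]';for i in 1 2 3 4 5 6; do python3 -m handwheel '[[1,0,0,0,0,0,1],[1,0,0,0,0,0,1],[1,0,0,0,0,0,1],[1,0,0,0,0,0,1],[1,0,0,0,0,0,1]]' >/dev/null; done; python3 -m handwheel '[[1,0,0,0,0,0,1],[1,0,0,0,0,0,1],[1,0,0,0,0,0,1],[1,0,0,0,0,0,0.4],[1,0,0,0,0,0,0]]'; python3 pose.py 0.6048 -0.157 0.2 178.6
```

```text
clock: 8.12
position: [0.4915, 0.2841, 0.1638]
eef_rot: [-0.0, 0.616, 0.788, -0.0]
ft_force: [0.2, -0.2, -1.0]
width: 0.454
clock: 8.53
position: [0.492, 0.2843, 0.2085]
eef_rot: [0.0, 0.772, 0.635, 0.0]
ft_force: [-1.5, 1.0, -2.4]
width: 0.458
clock: 11.45
position: [0.5072, 0.1872, 0.1997]
eef_rot: [-0.038, 0.767, -0.639, -0.043]
ft_force: [-1.2, -0.4, -0.6]
width: 0.456
t 11.45 p [0.5072 0.1872 0.1997] yawY -169.67 tilt [-0.1147 -0.0036] F [-1.18 -0.38 -0.62] w 0.456 j6 2.994
shift units [14.15 -1.37 -1.64]
turn units [0.09 1.32 2.35]
```

```bash
python3 -m handwheel '[[1,0.6,0,-0.2,0,0,0],[1,1,0,-0.2,0,0,0],[1,1,0,-0.2,0,0,0],[1,1,0,-0.2,0,0,0],[1,1,0,-0.2,0,0,0]]'; python3 pose.py 0.6048 -0.157 0.2 178.6
```

```text
clock: 11.87
position: [0.5287, 0.0741, 0.212]
eef_rot: [-0.039, 0.769, -0.637, -0.043]
ft_force: [0.3, 0.2, -2.3]
width: 0.456
t 11.8667 p [0.5287 0.0741 0.212 ] yawY -169.32 tilt [-0.115 -0.005] F [ 0.3   0.22 -2.35] w 0.456 j6 2.778
shift units [ 9.64 -1.28 -0.63]
turn units [0.08 1.32 2.42]
```

```bash
python3 -m handwheel '[[1,1,-0.2,0,0,0.1,0],[1,1,-0.2,0,0,0.2,0.2],[1,1,-0.2,0,0,0.3,0.4],[1,1,-0.2,0,0,0.3,0.5],[1,1,-0.2,0,0,0.3,0.5]]'; python3 pose.py 0.6048 -0.157 0.2 178.6
```

```text
clock: 12.28
position: [0.5726, -0.0452, 0.2014]
eef_rot: [-0.002, 0.723, -0.691, -0.004]
ft_force: [0.3, -0.1, -1.6]
width: 0.46
t 12.2833 p [ 0.5726 -0.0452  0.2014] yawY -177.46 tilt [-0.0095  0.003 ] F [ 0.25 -0.11 -1.56] w 0.46 j6 2.802
shift units [ 4.53 -1.09  0.01]
turn units [0.04 0.11 0.79]
```

```bash
python3 -m handwheel '[[1,1,-0.3,0,0,0.1,0.2],[1,1,-0.3,0,0,0,0.3],[1,1,-0.3,0,0,0,0.3],[1,0.9,-0.2,0,0,0,0],[1,0.6,0,0,0,0,0]]'; python3 -m handwheel '[[1,0,0,0,0,0,0],[1,0,0,0,0,0,0],[1,0,0,0,0,0,0],[1,0,0,0,0,0,0],[1,0,0,0,0,0,0]]'; python3 -c "
from h import *
save('wrist','w3.png',s=1.4)
save('top','t3.png',crop=(250,160,400,260),s=5.3)"; python3 pose.py 0.6048 -0.157 0.2 178.6
```

```text
clock: 12.7
position: [0.6014, -0.1583, 0.2011]
eef_rot: [-0.0, -0.698, 0.716, 0.001]
ft_force: [-0.8, -0.2, -1.3]
width: 0.458
clock: 13.12
position: [0.6004, -0.1563, 0.201]
eef_rot: [-0.0, -0.699, 0.716, 0.002]
ft_force: [-0.4, -0.1, -1.0]
width: 0.46
t 13.2167 p [ 0.6004 -0.1567  0.201 ] yawY 178.59 tilt [-0.0016  0.003 ] F [-0.21 -0.08 -1.33] w 0.459 j6 2.716
shift units [ 0.01 -0.17  0.04]
turn units [ 0.03  0.02 -0.  ]
```

View pics/w3.png

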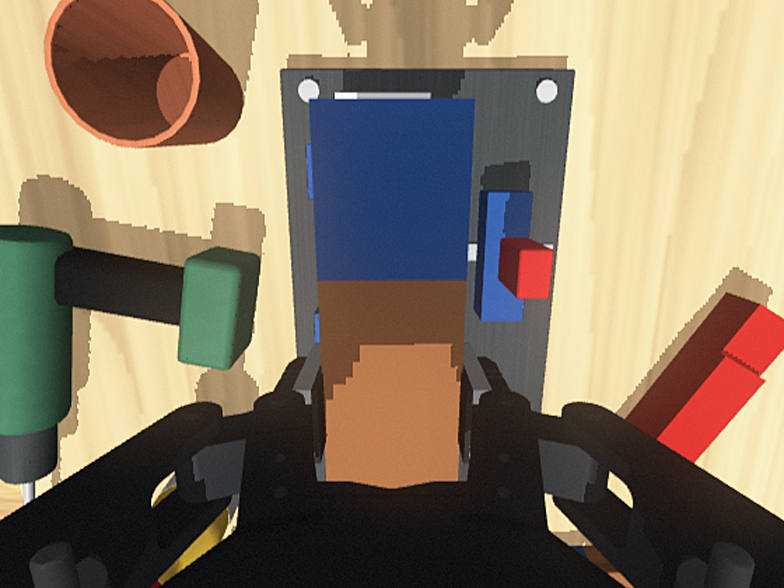

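View pics/t3.png

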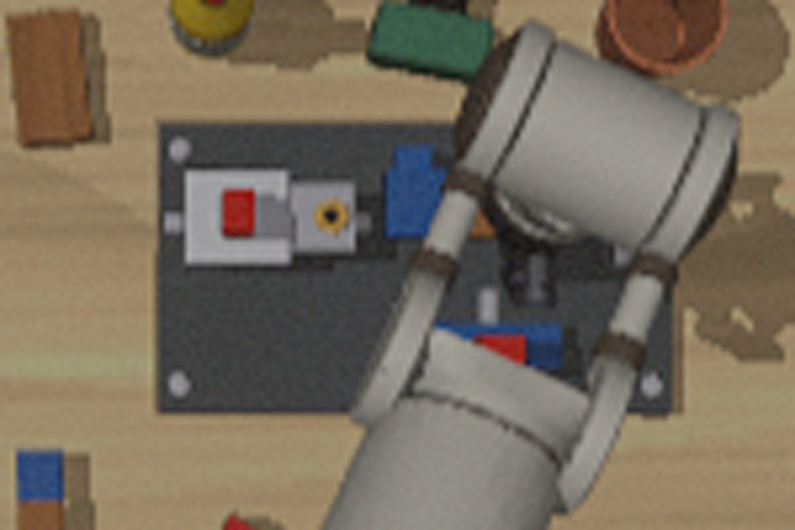

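Run:
```python
from h import *
f=lambda u,v,z:unproj('wrist',u/1.4,v/1.4,z)
C1,C2=f(281,70,.02),f(574,70,.02);print('corners(80,-125),(-120,-125)',C1,C2,np.degrees(np.arctan2(*(C1-C2)[1::-1])))
print('jaw face -65: y-45',f(482,191,.048),' y45',f(477,318,.048))
zt=.201-.011+.04
print('rail end',f(309,99,zt),f(474,99,zt))
print('rail side near',f(319,280,zt),f(468,280,zt), f(322,340,zt))
print('bolt',f(309,90,.021),f(546,90,.021))
o=np.array([.5948,-.1673,0]);a=np.radians(-1.44)
Rz=np.array([[np.cos(a),-np.sin(a),0],[np.sin(a),np.cos(a),0],[0,0,1]])
for p in [(80,-125,20),(-120,-125,20),(-65,-45,48),(-65,45,48),(10,0,40)]: print(p,o+Rz@np.array(p)/1000)
# top-view measurements of features (raw top0)
t=lambda u,v,z:unproj('top',270+u/6.9,175+v/6.9,z)
print('stop top face edge',t(657,126,.05),t(657,243,.05))
print('block front corners',t(377,149,.045),t(425,150,.045),t(579,149,.045),t(647,148,.045))
print('jaw face',t(414,315,.048),t(594,318,.048))
for p in [(-20,-80,50),(40,-80,50),(30,65,45),(30,40,45),(30,-40,45),(30,-75,45),(-65,45,48),(-65,-45,48)]: print(p,o+Rz@np.array(p)/1000)
```

```text
corners(80,-125),(-120,-125) [ 0.67001688 -0.29182965  0.02      ] [ 0.47323337 -0.28702886  0.02      ] -1.3975262202754002
jaw face -65: y-45 [ 0.53846978 -0.21034822  0.048     ]  y45 [ 0.53948556 -0.12257479  0.048     ]
rail end [ 0.61729817 -0.24062786  0.23      ] [ 0.57789423 -0.23966188  0.23      ]
rail side near [ 0.61791693 -0.196182    0.23      ] [ 0.57841613 -0.1951807   0.23      ] [ 0.61823984 -0.17920876  0.23      ]
bolt [ 0.65197697 -0.27883935  0.021     ] [ 0.49156578 -0.27491287  0.021     ]
(80, -125, 20) [ 0.67163347 -0.29427093  0.02      ]
(-120, -125, 20) [ 0.47169664 -0.28924491  0.02      ]
(-65, -45, 48) [ 0.52868967 -0.21065233  0.048     ]
(-65, 45, 48) [ 0.53095138 -0.12068076  0.048     ]
(10, 0, 40) [ 0.60479684 -0.1675513   0.04      ]
stop top face edge [ 0.63146883 -0.24675605  0.05      ] [ 0.57118414 -0.24472526  0.05      ]
block front corners [ 0.62350131 -0.10300794  0.045     ] [ 0.62239519 -0.12772956  0.045     ] [ 0.62102568 -0.20707825  0.045     ] [ 0.62071015 -0.24211082  0.045     ]
jaw face [ 0.53722057 -0.11924369  0.048     ] [ 0.5335141  -0.21149135  0.048     ]
(-20, -80, 50) [ 0.57279591 -0.24677213  0.05      ]
(40, -80, 50) [ 0.63277696 -0.24827994  0.05      ]
(30, 65, 45) [ 0.62642398 -0.10307443  0.045     ]
(30, 40, 45) [ 0.62579573 -0.12806654  0.045     ]
(30, -40, 45) [ 0.62378532 -0.20804127  0.045     ]
(30, -75, 45) [ 0.62290577 -0.24303022  0.045     ]
(-65, 45, 48) [ 0.53095138 -0.12068076  0.048     ]
(-65, -45, 48) [ 0.52868967 -0.21065233  0.048     ]
```

The wrist view shows the rail's plain end facing the end stop (335–430, 95), the sliding jaw at (500,250) and the fixed blocks on the left. The stepped end is towards the guide. Lowering with a gap on every side.

```bash
python3 pose.py 0.5965 -0.155 0.05 178.6;  python3 -m handwheel '[[1,0,0.1,0.6,0,0,0],[1,-0.1,0.05,1,0,0,0],[1,0,0,1,0,0,0],[1,0,0,1,0,0,0],[1,0,0,1,0,0,0]]'; python3 -m handwheel '[[1,0,0,0.8,0,0,0],[1,0,0,0.4,0,0,0],[1,0,0,0.2,0,0,0],[1,0,0,0,0,0,0],[1,0,0,0,0,0,0]]'; python3 pose.py 0.5965 -0.155 0.034 178.6
```

```text
t 13.2167 p [ 0.6004 -0.1567  0.201 ] yawY 178.59 tilt [-0.0016  0.003 ] F [-0.21 -0.08 -1.33] w 0.459 j6 2.716
shift units [-0.05  0.14  6.04]
turn units [ 0.03  0.02 -0.  ]
clock: 13.63
position: [0.5965, -0.1543, 0.0851]
eef_rot: [-0.0, -0.698, 0.716, 0.001]
ft_force: [-0.5, -1.8, -1.7]
width: 0.458
clock: 14.05
position: [0.5972, -0.155, 0.0522]
eef_rot: [-0.0, -0.698, 0.716, 0.001]
ft_force: [0.2, 0.5, -1.6]
width: 0.458
t 14.05 p [ 0.5972 -0.155   0.0522] yawY 178.53 tilt [-0.0006  0.0012] F [ 0.16  0.55 -1.58] w 0.458 j6 2.718
shift units [-0.    0.03  0.73]
turn units [ 0.01  0.01 -0.01]
```

```bash
python3 -c "
from h import *
save('wrist','w4.png',s=1.4);save('scene','s4.png',crop=(150,130,320,260),s=4.5)"
```

```text
(no output)
```

View pics/w4.png

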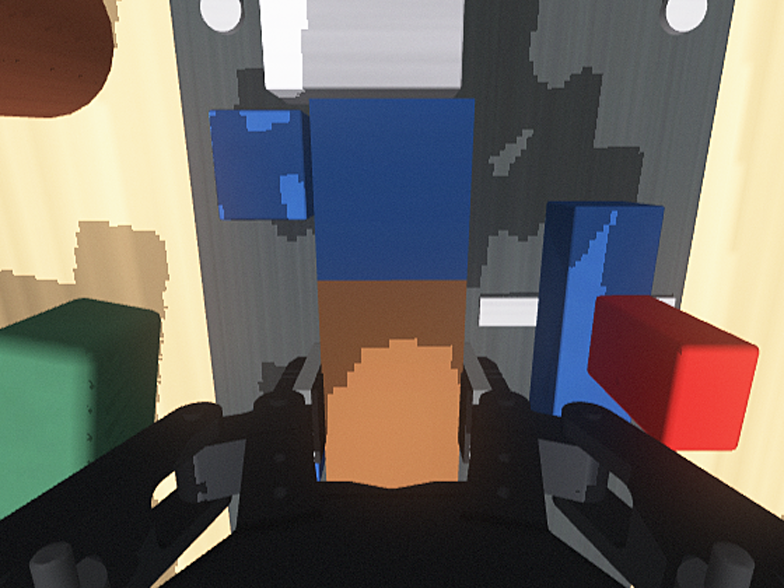

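View pics/s4.png

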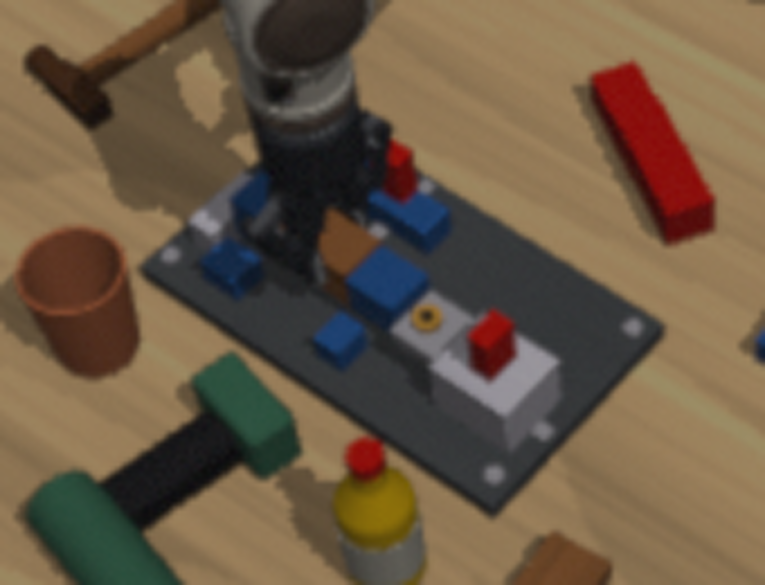

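Run:
```python
from h import *
s=sensors.get_state();f=lambda u,v,z:unproj('wrist',u/1.4,v/1.4,z,s)
print(s['position'])
print('stop',f(300,90,.05),f(462,89,.05),'w',f(264,90,.05))
zt=.0522-.0115+.04
print('rail end',f(310,99,zt),f(474,99,zt),'side',f(318,280,zt),f(468,280,zt))
print('block face top',f(306,110,.045),f(311,218,.045),'jaw face top',f(552,204,.048), f(545,300,.048))
```

```text
[ 0.59763049 -0.15529626  0.05281819]
stop [ 0.62232802 -0.24686349  0.05      ] [ 0.57296182 -0.24585828  0.05      ] w [ 0.63330332 -0.24714945  0.05      ]
rail end [ 0.61428705 -0.23940548  0.0807    ] [ 0.57469289 -0.2383745   0.0807    ] side [ 0.61545848 -0.1944769   0.0807    ] [ 0.57527977 -0.19344476  0.0807    ]
block face top [ 0.62182571 -0.24182225  0.045     ] [ 0.62272836 -0.20771214  0.045     ] jaw face top [ 0.54248757 -0.21049778  0.048     ] [ 0.5426716  -0.17759429  0.048     ]
```

Both gaps, to the stop and to the fixed blocks, are about 7 mm. Lowering onto the plate.

```bash
python3 -m handwheel '[[1,0,0,0.25,0,0,0],[1,0,0,0.25,0,0,0],[1,0,0,0.15,0,0,0],[1,0,0,0.05,0,0,0],[1,0,0,0,0,0,0]]'; python3 -m handwheel '[[1,0,0,0.06,0,0,0],[1,0,0,0.06,0,0,0],[1,0,0,0,0,0,0],[1,0,0,0,0,0,0],[1,0,0,0,0,0,0]]'
```

```text
clock: 14.57
position: [0.5957, -0.1544, 0.0325]
eef_rot: [-0.001, -0.698, 0.716, 0.002]
ft_force: [-0.2, 0.0, -1.3]
width: 0.454
clock: 14.98
position: [0.5967, -0.1549, 0.0315]
eef_rot: [-0.0, -0.698, 0.716, 0.001]
ft_force: [-1.9, 0.6, 6.7]
width: 0.456
```

```bash
python3 -m handwheel '[[1,0.08,0,-0.05,0,0,0],[1,0.08,0,0,0,0,0],[1,0.08,0,0,0,0,0],[1,0.05,0,0,0,0,0],[1,0,0,0,0,0,0]]'; python3 -m handwheel '[[1,0.04,0,0,0,0,0],[1,0.04,0,0,0,0,0],[1,0,0,0,0,0,0],[1,0,0,0,0,0,0],[1,0,0,0,0,0,0]]'
```

```text
clock: 15.4
position: [0.5961, -0.1623, 0.0315]
eef_rot: [-0.001, -0.698, 0.716, 0.002]
ft_force: [0.1, -0.8, -1.3]
width: 0.455
clock: 15.82
position: [0.596, -0.1623, 0.0315]
eef_rot: [0.0, -0.698, 0.716, 0.003]
ft_force: [1.0, 5.8, 0.7]
width: 0.459
```

The end stop is felt at 5.8 N. Now sideways to the fixed blocks.

```bash
python3 -m handwheel '[[1,0,-0.07,0,0,0,0],[1,0,-0.07,0,0,0,0],[1,0,-0.07,0,0,0,0],[1,0,0,0,0,0,0],[1,0,0,0,0,0,0]]'; python3 -m handwheel '[[1,0,-0.05,0,0,0,0],[1,0,-0.05,0,0,0,0],[1,0,0,0,0,0,0],[1,0,0,0,0,0,0],[1,0,0,0,0,0,0]]'
```

```text
clock: 16.23
position: [0.6002, -0.1624, 0.0315]
eef_rot: [-0.001, -0.698, 0.716, 0.004]
ft_force: [-2.7, 6.6, 4.6]
width: 0.46
clock: 16.65
position: [0.6026, -0.1624, 0.0315]
eef_rot: [-0.001, -0.698, 0.716, 0.004]
ft_force: [-4.4, 7.2, 4.7]
width: 0.457
```

```bash
python3 -m handwheel '[[1,0,-0.05,0,0,0,0],[1,0,-0.05,0,0,0,0],[1,0,0,0,0,0,0],[1,0,0,0,0,0,0],[1,0,0,0,0,0,0]]';  python3 -c "
from h import *
save('wrist','w5.png',s=1.4)"
```

```text
clock: 17.07
position: [0.6051, -0.1625, 0.0316]
eef_rot: [-0.001, -0.698, 0.716, 0.004]
ft_force: [-3.6, 5.5, 5.2]
width: 0.458
```

View pics/w5.png

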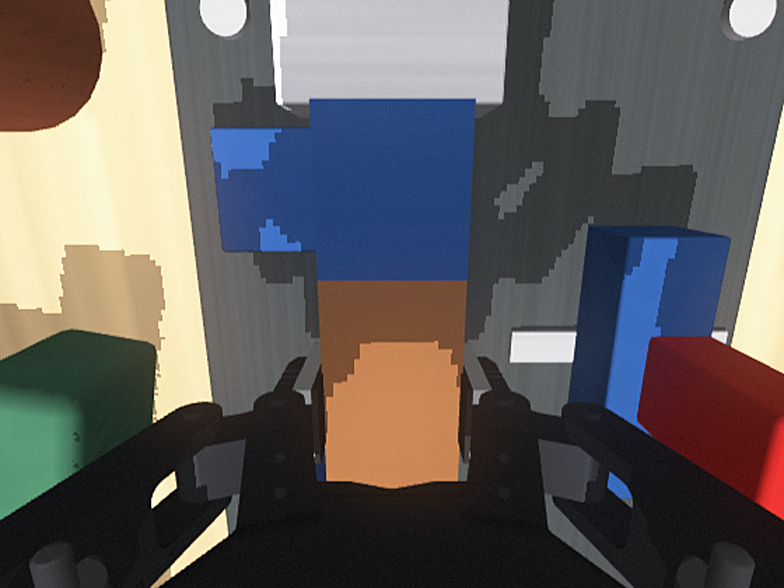

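```bash
python3 -m handwheel '[[1,0,-0.05,0,0,0,0],[1,0,0,0,0,0,0],[1,0,0,0,0,0,0],[0.35,0,0,0,0,0,0],[0.35,0,0,0,0,0,0]]'; python3 -m handwheel '[[0.35,0,0,0,0,0,0],[0.3,0,0,-0.3,0,0,0],[0.3,0,0,-1,0,0,0],[0.3,0,0,-1,0,0,0],[0.3,0,0,-1,0,0,0]]'; python3 -m handwheel '[[1,0,0,-1,0,0,0],[1,0,0,-0.5,0,0,0],[1,0,0,0,0,0,0],[1,0,0,0,0,0,0],[1,0,0,0,0,0,0]]'; python3 -c "
from h import *
save('wrist','w6.png',s=1.4)"; python3 pose.py 0.51 -0.168 0.13 178.6
```

```text
clock: 17.53
position: [0.6077, -0.1644, 0.0318]
eef_rot: [-0.001, -0.698, 0.716, 0.001]
ft_force: [0.2, -0.4, 0.0]
width: 0.646
clock: 17.95
position: [0.6077, -0.1645, 0.1155]
eef_rot: [-0.001, -0.698, 0.716, 0.002]
ft_force: [0.2, -0.4, 0.7]
width: 0.698
clock: 18.37
position: [0.6069, -0.164, 0.1497]
eef_rot: [-0.001, -0.698, 0.716, 0.003]
ft_force: [0.5, 1.0, -0.3]
width: 0.008
t 18.4167 p [ 0.6066 -0.1639  0.1493] yawY 178.52 tilt [-0.003   0.0066] F [-0.79 -0.6  -0.49] w 0.002 j6 2.712
shift units [0.27 3.85 0.79]
turn units [ 0.08  0.03 -0.02]
```

View pics/w6.png

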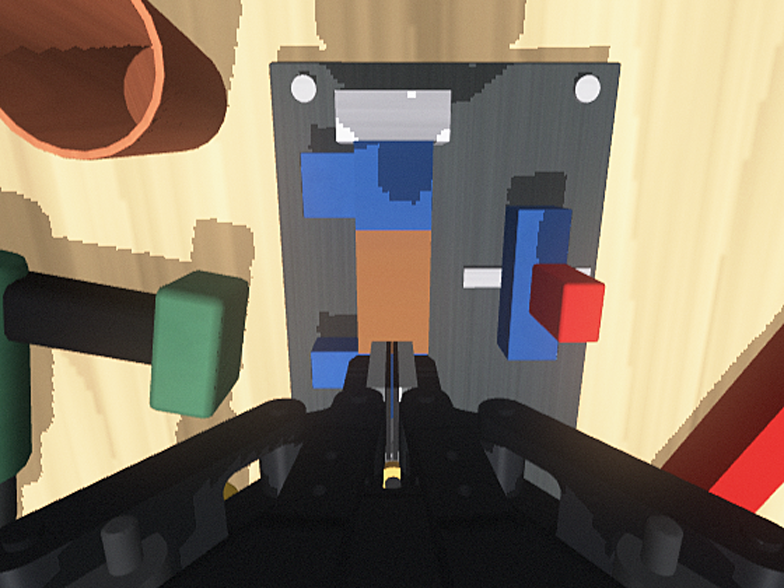

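```bash
python3 - <<'E'
from h import *
f=lambda u,v,z:unproj('wrist',u/1.4,v/1.4,z)
for p in [(566,285),(603,285),(600,341),(561,341)]: print(f(*p,.096))
print('jawtop',f(536,209,.048),f(571,209,.048));print('stop',f(337,141,.05),f(450,141,.05),'railend',f(432,142,.04))
print('rail face/edges at z.04',f(356,232,.04),f(432,232,.04))
E
python3 pose.py 0.462 -0.164 0.068 178.6
```

```text
[ 0.52472336 -0.1783963   0.096     ]
[ 0.50764562 -0.17792701  0.096     ]
[ 0.50631914 -0.15031253  0.096     ]
[ 0.52496167 -0.15083975  0.096     ]
jawtop [ 0.52483334 -0.20913048  0.048     ] [ 0.5056245  -0.20862188  0.048     ]
stop [ 0.63144873 -0.24705798  0.05      ] [ 0.57254022 -0.24554677  0.05      ] railend [ 0.5809836  -0.24590964  0.04      ]
rail face/edges at z.04 [ 0.62456713 -0.19816254  0.04      ] [ 0.5810741  -0.19699818  0.04      ]
t 18.4167 p [ 0.6066 -0.1639  0.1493] yawY 178.52 tilt [-0.003   0.0066] F [-0.79 -0.6  -0.49] w 0.002 j6 2.712
shift units [0.16 5.76 3.29]
turn units [ 0.08  0.03 -0.02]
```

```bash
python3 -m handwheel '[[1,0,0.8,0,0,0,0],[1,0,1,0,0,0,0],[1,0,1,0,0,0,0],[1,0.1,1,0,0,0,0],[1,0,1,0,0,0,0]]'; python3 -m handwheel '[[1,0,0.9,0,0,0,0],[1,0,0,0.8,0,0,0],[1,0,0,1,0,0,0],[1,0,0,1,0,0,0],[1,0,0,0.4,0,0,0]]'; python3 -m handwheel '[[1,0,0,0,0,0,0],[1,0,-0.2,0,0,0,0],[1,0,-0.2,0,0,0,0],[1,0,-0.2,0,0,0,0],[1,0,0,0,0,0,0]]'; python3 pose.py 0.50 -0.1645 0.07 178.6
```

```text
clock: 18.83
position: [0.4857, -0.1633, 0.15]
eef_rot: [-0.001, -0.698, 0.716, 0.003]
ft_force: [-0.2, -0.7, 0.4]
width: -0.0
clock: 19.25
position: [0.4619, -0.1612, 0.0674]
eef_rot: [-0.001, -0.698, 0.716, 0.006]
ft_force: [-0.7, -0.5, -0.3]
width: -0.002
clock: 19.67
position: [0.4823, -0.1643, 0.0736]
eef_rot: [-0.0, -0.698, 0.716, -0.0]
ft_force: [0.4, 0.4, -0.4]
width: -0.001
t 19.6667 p [ 0.4823 -0.1643  0.0736] yawY 178.55 tilt [ 0.0003 -0.0003] F [ 0.45  0.41 -0.41] w -0.001 j6 2.601
shift units [-0.01 -0.71  0.14]
turn units [-0.   -0.   -0.01]
```

```bash
python3 -m handwheel '[[1,0,-0.25,0.1,0,0,0],[1,0,-0.25,0,0,0,0],[1,0,-0.25,0,0,0,0],[1,0,-0.25,0,0,0,0],[1,0,-0.2,0,0,0,0]]'; python3 -m handwheel '[[1,0,-0.2,0,0,0,0],[1,0,-0.2,0,0,0,0],[1,0,-0.15,0,0,0,0],[1,0,-0.1,0,0,0,0],[1,0,0,0,0,0,0]]'; python3 pose.py
```

```text
clock: 20.08
position: [0.5105, -0.1643, 0.0694]
eef_rot: [-0.001, -0.698, 0.716, 0.002]
ft_force: [-3.5, -1.3, 2.2]
width: 0.001
clock: 20.5
position: [0.5271, -0.1647, 0.0694]
eef_rot: [-0.0, -0.698, 0.716, 0.001]
ft_force: [-0.8, 0.0, -0.1]
width: -0.006
t 20.5 p [ 0.5271 -0.1647  0.0694] yawY 178.53 tilt [-0.0014  0.002 ] F [-0.84  0.01 -0.12] w -0.006 j6 2.645
```

```bash
python3 -m handwheel '[[1,0,-0.12,0,0,0,0],[1,0,-0.12,0,0,0,0],[1,0,-0.1,0,0,0,0],[1,0,0,0,0,0,0],[1,0,0,0,0,0,0]]'; python3 -m handwheel '[[1,0,-0.08,0,0,0,0],[1,0,-0.08,0,0,0,0],[1,0,-0.08,0,0,0,0],[1,0,0,0,0,0,0],[1,0,0,0,0,0,0]]'
```

```text
clock: 20.92
position: [0.5353, -0.1649, 0.0693]
eef_rot: [-0.0, -0.698, 0.716, 0.001]
ft_force: [0.1, -0.4, -0.1]
width: 0.001
clock: 21.33
position: [0.5411, -0.165, 0.0693]
eef_rot: [-0.0, -0.698, 0.716, 0.001]
ft_force: [-1.6, -0.2, -1.4]
width: 0.002
```

```bash
python3 -m handwheel '[[1,0,-0.08,0,0,0,0],[1,0,-0.08,0,0,0,0],[1,0,-0.04,0,0,0,0],[1,0,0,0,0,0,0],[1,0,0,0,0,0,0]]'; python3 -c "
from h import *
save('scene','s7.png',crop=(150,130,320,260),s=4.5)"
```

```text
clock: 21.75
position: [0.5419, -0.165, 0.0693]
eef_rot: [-0.004, -0.698, 0.716, 0.006]
ft_force: [-19.8, -0.4, 13.5]
width: -0.001
```

View pics/s7.png

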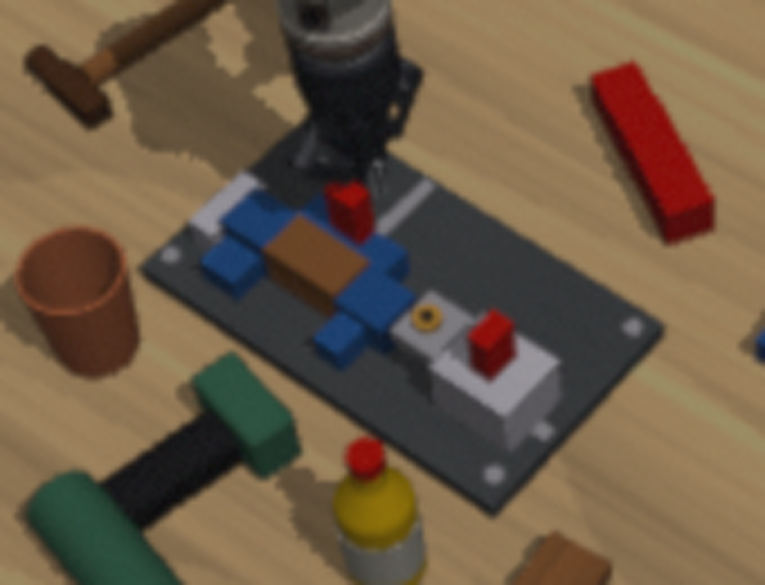

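The jaw clamped the rail at about 20 N. Backing off, then over to the far side of the guide post.

```bash
python3 -m handwheel '[[1,0,0.4,0,0,0,0],[1,0,0.2,-0.6,0,0,0],[1,0,0,-1,0,0,0],[1,0,0,-1,0,0,0],[1,0,0,-1,0,0,0]]';  python3 -m handwheel '[[1,0,0,-0.4,0,0,0],[1,0,0,0,0,0,0],[1,0,0,0,0,0,0],[1,0,0,0,0,0,0],[1,0,0,0,0,0,0]]';python3 pose.py 0.608 0.062 0.165 178.6;python3 -c "
from h import *
save('wrist','w8.png',s=1.4); save('top','t8.png',crop=(270,175,385,245),s=6.9)"
```

```text
clock: 22.22
position: [0.5315, -0.165, 0.1606]
eef_rot: [-0.0, -0.698, 0.716, 0.001]
ft_force: [1.0, 0.5, 0.3]
width: 0.001
clock: 22.63
position: [0.5301, -0.1644, 0.1672]
eef_rot: [-0.001, -0.698, 0.716, 0.003]
ft_force: [0.6, -0.9, 0.3]
width: 0.004
t 22.6333 p [ 0.5301 -0.1644  0.1672] yawY 178.52 tilt [-0.0032  0.0061] F [ 0.55 -0.87  0.33] w 0.004 j6 2.649
shift units [-9.13 -2.88  0.1 ]
turn units [ 0.07  0.04 -0.02]
```

View pics/w8.png

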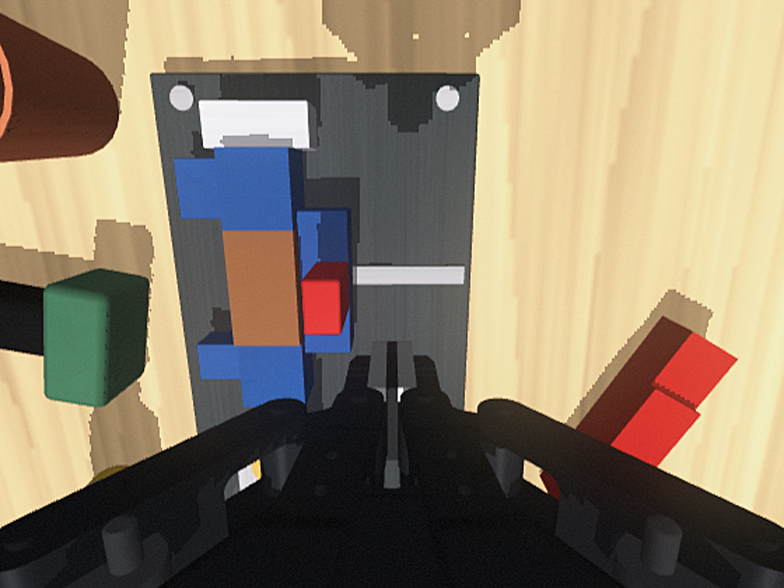

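View pics/t8.png

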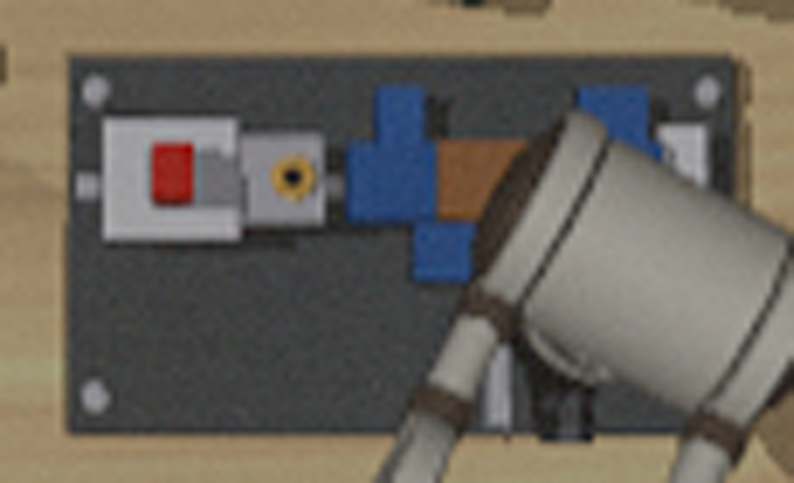

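The rail is seated against the stop and blocks, and the jaw is tight on it. Moving to the guide in this orientation would take joint 6 to its limit, so I turn the tool -90° first.

```bash
for i in 1 2 3; do python3 -m handwheel '[[1,0,0,0,0,0,-1],[1,0,0,0,0,0,-1],[1,0,0,0,0,0,-1],[1,0,0,0,0,0,-1],[1,0,0,0,0,0,-1]]' >/dev/null; done; python3 -m handwheel '[[1,0,0,0,0,0,-1],[1,0,0,0,0,0,-1],[1,0,0,0,0,0,-1],[1,0,0,0,0,0,0],[1,0,0,0,0,0,0]]'
python3 - <<'E'
from h import *
t=lambda u,v,z:unproj('top',270+u/6.9,175+v/6.9,z)
for p in [(152,145),(193,145),(193,205),(152,205)]: print(t(*p,.114))
for p in [(103,118),(237,118),(240,240),(104,240)]: print('carr',t(*p,.071))
E
python3 pose.py 0.608 0.065 0.165 -91.4
```

```text
clock: 24.4
position: [0.5309, -0.1648, 0.1687]
eef_rot: [-0.001, 1.0, -0.014, -0.002]
ft_force: [0.2, 0.6, -0.2]
width: 0.002
[0.6214917  0.01473791 0.114     ]
[ 0.62100862 -0.00556297  0.114     ]
[ 0.59120524 -0.00479982  0.114     ]
[0.59168544 0.01547984 0.114     ]
carr [0.64013265 0.03819494 0.071     ]
carr [ 0.6385083  -0.02991588  0.071     ]
carr [ 0.5763082  -0.02979766  0.071     ]
carr [0.57793688 0.03918234 0.071     ]
t 24.4 p [ 0.5309 -0.1648  0.1687] yawY -91.61 tilt [-0.0039 -0.0019] F [ 0.22  0.63 -0.22] w 0.002 j6 1.081
shift units [ 2.83 -9.28  0.16]
turn units [-0.02  0.04 -0.04]
```

```bash
python3 -m handwheel '[[1,0.4,-0.8,0,0,0,0],[1,0.4,-1,0,0,0,0],[1,0.4,-1,0,0,0,0],[1,0.4,-1,0,0,0,0],[1,0.4,-1,0,0,0,0]]'; python3 -m handwheel '[[1,0.4,-1,0,0,0,0],[1,0.4,-1,0,0,0,0],[1,0,-1,0,0,0,0],[1,0,-0.9,0,0,0,0],[1,0,0,0,0,0,0]]'; python3 pose.py 0.607 0.052 0.09 -91.4
```

```text
clock: 24.82
position: [0.5844, -0.0451, 0.169]
eef_rot: [-0.001, 1.0, -0.014, -0.002]
ft_force: [0.0, 0.1, -1.2]
width: -0.002
clock: 25.23
position: [0.6064, 0.0547, 0.1689]
eef_rot: [-0.002, 1.0, -0.012, -0.002]
ft_force: [0.3, 0.8, 0.3]
width: 0.002
t 25.2333 p [0.6064 0.0547 0.1689] yawY -91.39 tilt [-0.0039 -0.0032] F [0.28 0.84 0.27] w 0.002 j6 1.484
shift units [0.04 0.12 3.16]
turn units [-0.04  0.04  0.  ]
```

```bash
python3 -m handwheel '[[1,0,0,0.7,0,0,0],[1,0,0,1,0,0,0],[1,0,0,0.8,0,0,0],[1,0,0,0.4,0,0,0],[1,0,0,0.16,0,0,0]]'; python3 -m handwheel '[[1,0,0.2,0,0,0,0],[1,0,0.2,0,0,0,0],[1,0,0.2,0,0,0,0],[1,0,0.2,0,0,0,0],[1,0,0.2,0,0,0,0]]'; python3 -m handwheel '[[1,0,0.2,0,0,0,0],[1,0,0.2,0,0,0,0],[1,0,0.1,0,0,0,0],[1,0,0,0,0,0,0],[1,0,0,0,0,0,0]]'; python3 pose.py; python3 -c "
from h import *
save('scene','s9.png',crop=(150,130,320,260),s=4.5)"
```

```text
clock: 25.65
position: [0.6049, 0.0505, 0.0905]
eef_rot: [-0.001, 1.0, -0.014, -0.004]
ft_force: [-1.0, -0.3, -0.1]
width: 0.003
clock: 26.07
position: [0.6069, 0.0256, 0.0944]
eef_rot: [-0.001, 1.0, -0.013, -0.0]
ft_force: [0.8, 3.4, 3.2]
width: -0.0
clock: 26.48
position: [0.6051, 0.0127, 0.0925]
eef_rot: [-0.0, 1.0, -0.013, -0.002]
ft_force: [-0.1, 0.7, -0.2]
width: 0.002
t 26.4833 p [0.6051 0.0127 0.0925] yawY -91.49 tilt [-0.0042 -0.0006] F [-0.09  0.72 -0.17] w 0.002 j6 1.418
```

View pics/s9.png

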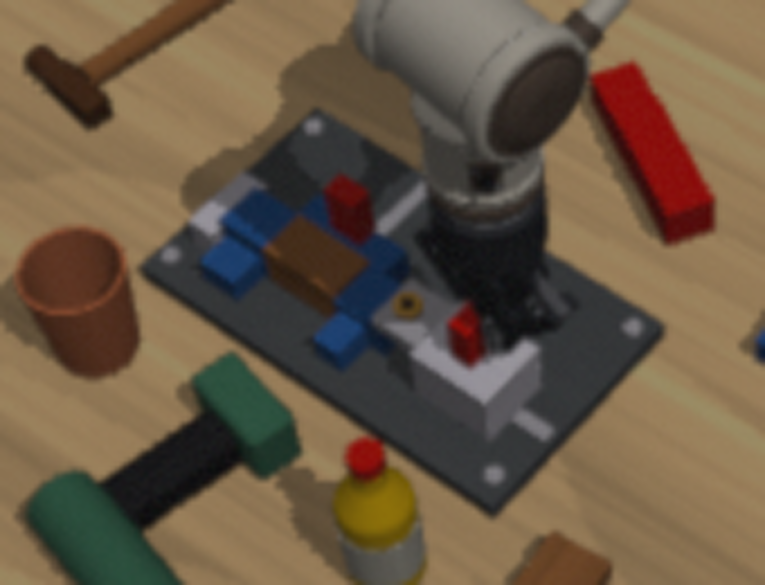

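```bash
python3 -m handwheel '[[1,0,0.12,0,0,0,0],[1,0,0.12,0,0,0,0],[1,0,0.12,0,0,0,0],[1,0,0.12,0,0,0,0],[1,0,0,0,0,0,0]]'
```

```text
clock: 26.95
position: [0.6047, 0.0008, 0.0924]
eef_rot: [-0.001, 1.0, -0.013, -0.002]
ft_force: [-0.6, 1.5, -0.3]
width: -0.001
```

```bash
python3 -m handwheel '[[1,0,0.12,0,0,0,0],[1,0,0.12,0,0,0,0],[1,0,0.08,0,0,0,0],[1,0,0,0,0,0,0],[1,0,0,0,0,0,0]]'
```

```text
clock: 27.37
position: [0.6053, -0.0073, 0.0931]
eef_rot: [-0.0, 1.0, -0.013, -0.001]
ft_force: [-0.7, 0.8, -0.3]
width: -0.001
```

```bash
python3 -m handwheel '[[1,0,0.08,0,0,0,0],[1,0,0.08,0,0,0,0],[1,0,0.06,0,0,0,0],[1,0,0,0,0,0,0],[1,0,0,0,0,0,0]]'; python3 -m handwheel '[[1,0,0.06,0,0,0,0],[1,0,0.06,0,0,0,0],[1,0,0,0,0,0,0],[1,0,0,0,0,0,0],[1,0,0,0,0,0,0]]'
```

```text
clock: 27.78
position: [0.6052, -0.0118, 0.0931]
eef_rot: [-0.001, 1.0, -0.013, -0.001]
ft_force: [0.8, 4.2, 0.3]
width: -0.004
clock: 28.2
position: [0.6052, -0.012, 0.0932]
eef_rot: [-0.003, 1.0, -0.013, -0.001]
ft_force: [1.4, 13.9, 1.1]
width: -0.003
```

It stopped where the hard stop is predicted. Backing away and checking.

```bash
python3 -m handwheel '[[1,0,-0.4,0,0,0,0],[1,0,-0.6,-0.5,0,0,0],[1,0,-0.6,-1,0,0,0],[1,0,-0.6,-1,0,0,0],[1,0,-1,-1,0,0,0]]'; python3 -m handwheel '[[1,0,-1,-0.6,0,0,0],[1,-1,-1,0,0,0,0],[1,-1,-1,0,0,0,0],[1,-1,-0.8,0,0,0,0],[1,-1,0,0,0,0,0]]'; python3 -m handwheel '[[1,-1,0,0,0,0,0],[1,-1,0,0,0,0,0],[1,-0.6,0,0,0,0,0],[1,0,0,0,0,0,0],[1,0,0,0,0,0,0]]';python3 -c "
from h import *
save('top','t10.png',crop=(270,175,385,245),s=6.9);save('scene','s10.png',crop=(150,130,320,260),s=4.5)
import cv2
save('top','t10f.png',s=1.4)"; python3 pose.py
```

```text
clock: 28.62
position: [0.6074, 0.0641, 0.1827]
eef_rot: [0.0, 1.0, -0.014, -0.001]
ft_force: [1.0, -0.4, 0.7]
width: -0.0
clock: 29.03
position: [0.5087, 0.1652, 0.1974]
eef_rot: [-0.001, 1.0, -0.011, -0.0]
ft_force: [0.3, -0.4, -0.2]
width: 0.001
clock: 29.45
position: [0.4451, 0.164, 0.1974]
eef_rot: [-0.0, 1.0, -0.013, -0.0]
ft_force: [0.7, -0.6, 0.5]
width: 0.003
t 29.6 p [0.4458 0.1637 0.1968] yawY -91.49 tilt [-0.0015 -0.0012] F [-0.07 -0.26 -0.39] w -0.001 j6 1.692
```

View pics/t10.png

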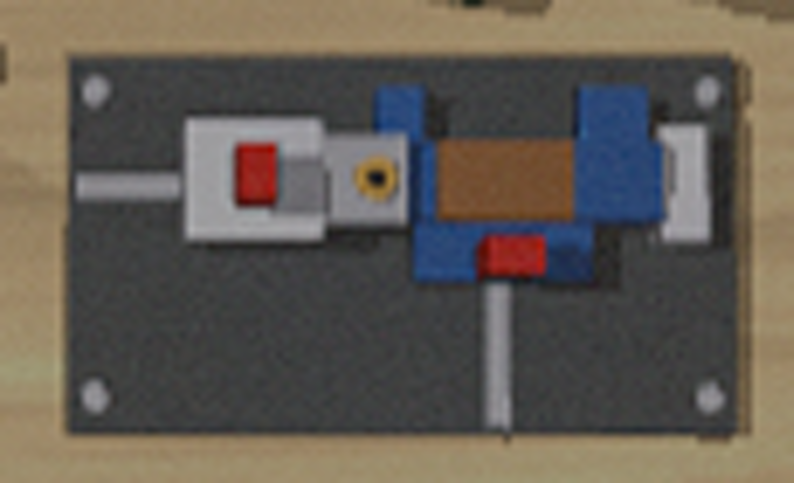

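View pics/s10.png

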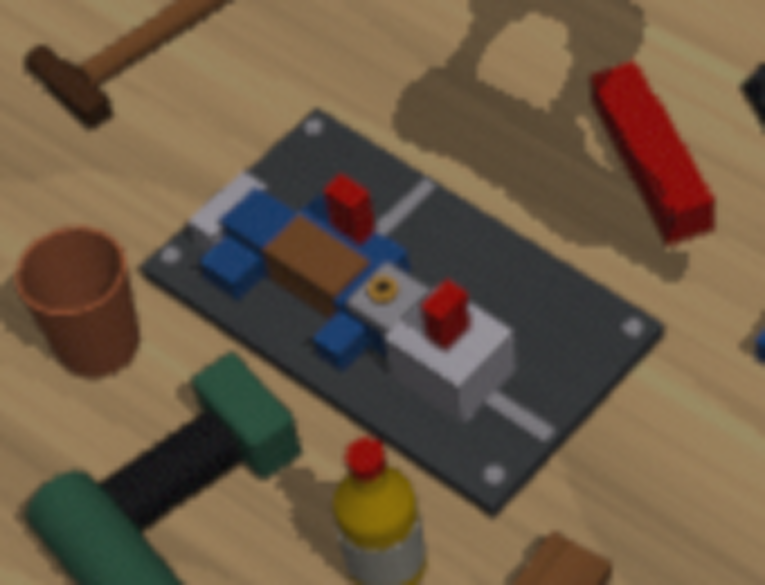

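View pics/t10f.png

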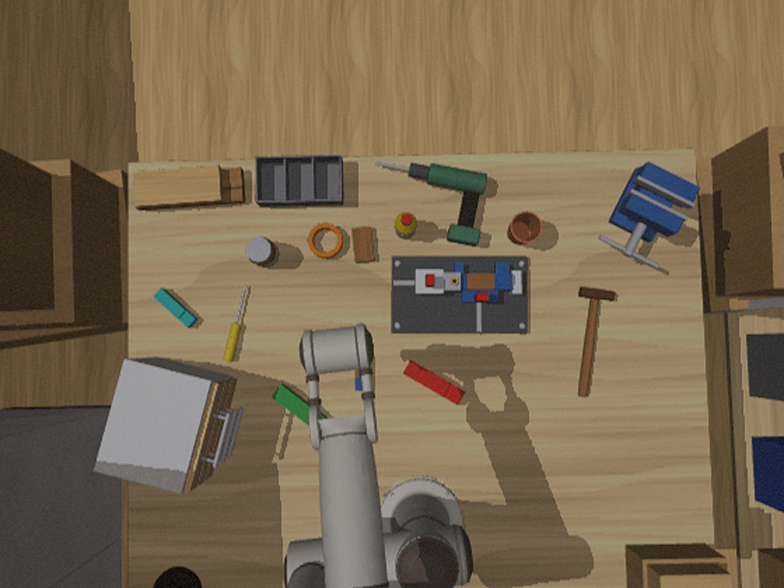

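Run:
```python
from h import *
t=lambda u,v,z:unproj('top',270+u/6.9,175+v/6.9,z)
a=np.radians(-1.44);Rz=np.array([[np.cos(a),-np.sin(a)],[np.sin(a),np.cos(a)]])
j=lambda u,v,z:(Rz.T@((t(u,v,z))[:2]-np.array([.5935,-.166]))*1000).round(1)
for n,p in dict(tip0=(325,180,.069),tip1=(408,180,.069),post0=(172,175,.114),post1=(256,175,.114),carrback0=(103,180,.071),carrback1=(184,180,.071),carrfront1=(324,180,.071),
 plateleft=(68,240,.02),plateright=(735,240,.02),railend=(664,180,.04),stop=(657,235,.05),jawpost=(513,255,.096),jawpost0=(513,352,.096)).items(): print(n,j(*p))
```

```text
tip0 [10.2 92.4]
tip1 [10.2 50.2]
post0 [  8.5 171.5]
post1 [  8.6 129.9]
carrback0 [  9.8 205.3]
carrback1 [  9.9 164.1]
carrfront1 [10. 93.]
plateleft [-17.1 223.1]
plateright [ -16.6 -125.2]
railend [ 13.  -84.9]
stop [-16.2 -79.3]
jawpost [-29.7   0.7]
jawpost0 [-78.2   1. ]
```

```bash
python3 -c "
from h import *
print(job.close_job())"
```

```text
the job is handed in; nothing more can be done
None
```

The rail is in the jig with its stepped end under the drill guide. It is clamped, the guide is fully home, and I handed the job in at about 29.6 s of the 67 s.

- **Finding the step:** I felt both ends from above with shut fingertips. The end away from the jig made contact at z = 40 mm and the end nearer the jig at 34 mm, so the nearer one is stepped.
- **Placing:** I gripped the rail at its middle and turned it by about 205° the long way round. Joint 6 came close to its limit (2.994 of 3.0 rad) and the tool tilted slightly for a moment, which I corrected. I then laid the rail on the plate, slid it until I felt the end stop (about 6 N), and moved it across to the fixed blocks.
- **Clamping:** I pushed the jaw by its post until it closed on the rail at about 20 N. The picture puts its travel at about 55 mm.
- **Guide:** I pushed it last. It met little resistance (at most about 4 N) until it stopped where the hard stop should be, reaching about 14 N there.

In the last pictures the guide post is at jig y ≈ 130 mm and the tongue tip at about 50 mm, matching 48 mm of travel. The bystanders I could see look unmoved, and the arm is clear of everything.

One reading disagreed. The last top picture put the rail's end at jig y −85 mm, about 5 mm past the end stop's face (−80 mm), which is not possible. I put this down to the edge being hard to read there, because I had felt the contact directly.

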